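# Make the bottle tray ready to carry

## Task

Get the bottle tray ready to be carried: first stand every tipped bottle upright in the tray's lane, about midway between its front and back. Then set the retaining bar along the open front with its ends down in the slots behind the two ears, resting flat on the tray floor, and secure it by squeezing each spring clip off the stand and clipping it from above over the bar and ear together, one in the middle of each ear. Do not knock over the bottle that already stands, and leave the other things on the bench where they are.

Things in the scene. Friction and masses are not known exactly. Their poses are not given: they have to be found in the camera images.
- tray: White plastic tray fixed to the bench; its lane runs along its y axis, +x is the back. Origin on the bench under the lane's middle line. Floor 5 mm thick, from x = -125 to +80 mm. Back and end walls 18 mm high, end walls' inner faces at y = +-226 mm; the front is open but for an upright ear at each front corner (see clip_left).
- lane_mid (a point): Middle of the lane, on the tray's floor (axes as the tray's).
- bar_seat (a point): Where the middle of the bar's underside belongs: on the tray floor, tray x = -86.5 mm, when the bar lies against the ears. Behind each ear a post (x = -74 to -68 mm, |y| = 165 to 179 mm, top 50 mm over the bench) leaves a slot 17 mm wide, open at the top, for the bar's end: up to 8 mm farther back than this point the bar is still in its slots.
- clip_left (a point): Where a clip belongs at the left ear: on the top edge, tray y = +203 mm, 55 mm over the bench, centred in the 16 mm of ear plus bar when they touch. The ear is an upright plate 7 mm thick (tray x = -98 to -91 mm), from |y| = 171 to 226 mm, top 55 mm over the bench; the bar comes behind it.
- clip_right (a point): The same at the right ear (tray y = -203 mm).
- bar: Aluminium bar: upright web 9 mm thick, 444 mm long (its y), 50 mm high, on a flat foot 56 mm wide (x), 300 mm long, 5 mm thick at mid-length, so it stands by itself; about 250 g. Origin in the middle of its underside. A black grip tab, 12 mm (x) by 22 mm (y), rises from the web's middle to 105 mm over the underside. Either way round fits; seated, its web is as high as the ears.
- bar_grip (a point): On the bar's grip tab, 95 mm over the bar's underside.
- clip_stand: Fixed wooden stand on which the clips are parked: upright board 16 mm thick (its x), 160 mm long (its y), top edge 60 mm over the bench, on a base 70 x 170 x 10 mm. Origin on the bench under its middle.
- bottle1: Amber square bottle with a round cap: body 48 x 48 x 80 mm, cap 38 mm across and 21 mm high, total 110 mm, about 160 g. Origin in the middle of its height and width, so 55 mm above its base; its z axis points from base to cap. Lies tipped over on the tray's floor across the lane on one flat side, its cap towards the back (tray +x, give or take 0.2 rad); in some runs absent.
- bottle2: Amber square bottle with a round cap: body 48 x 48 x 80 mm, cap 38 mm across and 21 mm high, total 110 mm, about 160 g. Origin in the middle of its height and width, so 55 mm above its base; its z axis points from base to cap. Lies tipped over on the tray's floor across the lane on one flat side, its cap towards the back (tray +x, give or take 0.2 rad); in some runs absent.
- bottle3: Amber square bottle with a round cap: body 48 x 48 x 80 mm, cap 38 mm across and 21 mm high, total 110 mm, about 160 g. Origin in the middle of its height and width, so 55 mm above its base; its z axis points from base to cap. Lies tipped over on the tray's floor across the lane on one flat side, its cap towards the back (tray +x, give or take 0.2 rad); in some runs absent.
- bottle4: Amber square bottle with a round cap: body 48 x 48 x 80 mm, cap 38 mm across and 21 mm high, total 110 mm, about 160 g. Origin in the middle of its height and width, so 55 mm above its base; its z axis points from base to cap. Already stands upright in the lane among the others, about 100 mm from its neighbours.
- clip1: Sprung steel clip, 80 g, parked jaws down on the stand's board. Origin on its hinge pin (along its y; barrel 18 mm across, rests on the edge). Plates 24 mm wide; jaws reach 50 mm below the pin, handles 58 mm above; both move along its x. The frame is that of the +x lever, upright when clipped on.
- clip1_jaw (a joint): Opening of that clip, rad: 0 jaw tips touching; 0.32 clipped on 16 mm, handles then 48 mm over the outside; 0.70 fully open: handles squeezed to 28 mm (10 to 12 N), parallel, jaw tips 34 mm apart, 16 mm near the pin. Let go, a spring shuts the jaws (about 6 N at the tips).
- clip2: Sprung steel clip, 80 g, parked jaws down on the stand's board. Origin on its hinge pin (along its y; barrel 18 mm across, rests on the edge). Plates 24 mm wide; jaws reach 50 mm below the pin, handles 58 mm above; both move along its x. The frame is that of the +x lever, upright when clipped on.
- clip2_jaw (a joint): Opening of that clip, rad: 0 jaw tips touching; 0.32 clipped on 16 mm, handles then 48 mm over the outside; 0.70 fully open: handles squeezed to 28 mm (10 to 12 N), parallel, jaw tips 34 mm apart, 16 mm near the pin. Let go, a spring shuts the jaws (about 6 N at the tips).
- jar_round: Bystander: round amber jar, 68 mm across, 100 mm high, in front of the tray; origin under its middle.
- beaker: Bystander: clear beaker, 64 mm across, 85 mm high; origin under its middle.
- spatula: Bystander: spatula 180 mm long lying flat behind the tray; origin at its middle.
There are look-alikes about, which are no part of the job. Leave any purple or red look-alike of the bottle3 alone.

How it is judged:
On the way, in this order (a step that is already met when the one before it is completed fails the run):
1. every bottle stands upright in the lane (angle between each of bottle1, bottle2, bottle3, bottle4's own z axis and vertical below 0.1 rad and x of bottle1 in the frame of tray between -0.045 and 0.045 m and y of bottle1 in the frame of tray between -0.2 and 0.2 m and z of bottle1 in the frame of tray between 0.055 and 0.065 m and linear speed of each of bottle1, bottle2, bottle3, bottle4 below 0.03 m/s and x of bottle2 in the frame of tray between -0.045 and 0.045 m and y of bottle2 in the frame of tray between -0.2 and 0.2 m and z of bottle2 in the frame of tray between 0.055 and 0.065 m and x of bottle3 in the frame of tray between -0.045 and 0.045 m and y of bottle3 in the frame of tray between -0.2 and 0.2 m and z of bottle3 in the frame of tray between 0.055 and 0.065 m and x of bottle4 in the frame of tray between -0.045 and 0.045 m and y of bottle4 in the frame of tray between -0.2 and 0.2 m and z of bottle4 in the frame of tray between 0.055 and 0.065 m), for 0.3 s.
2. the retaining bar stands on the tray floor with its ends in the slots (x of bar in the frame of tray between -0.094 and -0.072 m and y of bar in the frame of tray between -0.015 and 0.015 m and z of bar in the frame of tray between 0.002 and 0.008 m and angle between bar's own z axis and vertical below 0.08 rad and angle between the y axis of bar and the y axis of tray, either way round below 0.06 rad), for 0.3 s.
3. a clip holds bar and ear together at each end ((((horizontal distance between clip1 and clip_left below 0.016 m and z of clip1 in the frame of tray between 0.05 and 0.082 m and angle between clip1's own z axis and vertical below 0.35 rad and contact force between clip1 and tray above 1 N and contact force between clip1 and bar above 1 N and value of joint clip1_jaw above 0.2 rad and linear speed of clip1 below 0.03 m/s) and (horizontal distance between clip2 and clip_right below 0.016 m and z of clip2 in the frame of tray between 0.05 and 0.082 m and angle between clip2's own z axis and vertical below 0.35 rad and contact force between clip2 and tray above 1 N and contact force between clip2 and bar above 1 N and value of joint clip2_jaw above 0.2 rad and linear speed of clip2 below 0.03 m/s)) or ((horizontal distance between clip1 and clip_right below 0.016 m and z of clip1 in the frame of tray between 0.05 and 0.082 m and angle between clip1's own z axis and vertical below 0.35 rad and contact force between clip1 and tray above 1 N and contact force between clip1 and bar above 1 N and value of joint clip1_jaw above 0.2 rad and linear speed of clip1 below 0.03 m/s) and (horizontal distance between clip2 and clip_left below 0.016 m and z of clip2 in the frame of tray between 0.05 and 0.082 m and angle between clip2's own z axis and vertical below 0.35 rad and contact force between clip2 and tray above 1 N and contact force between clip2 and bar above 1 N and value of joint clip2_jaw above 0.2 rad and linear speed of clip2 below 0.03 m/s)))), for 0.3 s.
At the end, for the whole second after the job is handed in: Every bottle upright (0.1 rad) on the tray floor within 45 mm of the lane's middle line; bar on the tray floor, ends in the slots (15 mm lengthwise, 0.06 rad); at each ear a clip within 16 mm of its middle, leaning under 0.35 rad, jaws pressing on ear and bar; all at rest (all of step 1 and all of step 2 and (((horizontal distance between clip1 and clip_left below 0.016 m and z of clip1 in the frame of tray between 0.05 and 0.082 m and angle between clip1's own z axis and vertical below 0.35 rad and contact force between clip1 and tray above 1 N and contact force between clip1 and bar above 1 N and value of joint clip1_jaw above 0.2 rad and linear speed of clip1 below 0.03 m/s) and (horizontal distance between clip2 and clip_right below 0.016 m and z of clip2 in the frame of tray between 0.05 and 0.082 m and angle between clip2's own z axis and vertical below 0.35 rad and contact force between clip2 and tray above 1 N and contact force between clip2 and bar above 1 N and value of joint clip2_jaw above 0.2 rad and linear speed of clip2 below 0.03 m/s)) or ((horizontal distance between clip1 and clip_right below 0.016 m and z of clip1 in the frame of tray between 0.05 and 0.082 m and angle between clip1's own z axis and vertical below 0.35 rad and contact force between clip1 and tray above 1 N and contact force between clip1 and bar above 1 N and value of joint clip1_jaw above 0.2 rad and linear speed of clip1 below 0.03 m/s) and (horizontal distance between clip2 and clip_left below 0.016 m and z of clip2 in the frame of tray between 0.05 and 0.082 m and angle between clip2's own z axis and vertical below 0.35 rad and contact force between clip2 and tray above 1 N and contact force between clip2 and bar above 1 N and value of joint clip2_jaw above 0.2 rad and linear speed of clip2 below 0.03 m/s))) and linear speed of bar below 0.03 m/s); the robot touches nothing.
It fails at once if the bottle that stood at the start is knocked over (angle between bottle4's own z axis and vertical above 0.6 rad).
It fails at once if a bystander on the bench is pushed more than 4 cm (distance of any of jar_round, beaker, spatula from where it was at the start of the episode above 0.04 m).
Of bottle1, bottle2, bottle3 only 2 to 3 are there at a start; the rules pass over those that are not, and their reading is None.
At some moment in a run one of bar may be knocked a few centimetres aside while the robot is not near it.
It also fails if it takes over 208 s, if anything falls off the work surface, if the arm or the gripper's body presses on something with over 40 N, if the wrist force passes 120 N, or if a joint passes its speed limit or range.

## Robot

A 6-joint arm with a two-finger parallel gripper is mounted at the origin on the work surface. World frame = base frame: x ahead of the robot, y to its left, z up, the work surface at z = 0. Lengths are in m, angles in rad, forces in N, time in s.
With the tool pointing down it reaches from about 0.3 to 0.775 m from the base axis. Payload 14.6 kg.
Tool frame: the origin (TCP) lies at the centre of the arm's flange, where the gripper is bolted on; the fingertips stand 199 mm ahead of it and the grasp point (between the pads) lies 180 mm ahead of it; z points along the fingers, y is the line along which they close (so a half turn about z gives the same grasp; the last joint's range is limited). The gripper opens to 94 mm and grips with 3 to 60 N. Pads are 16 mm wide; open, the fingers measure 119 mm over their backs; the gripper's body (75 mm by 177 mm) begins 78 mm behind the grasp point.
Start: joints at [1.211, 0.3, 1.521, -0, 1.321, -0.067], TCP at [0.159, 0.527, 0.405] pointing down, gripper open.
Joint ranges: [-3.03, 3.03], [-0.79, 2.21], [0.23, 2.52], [-1.04, 4.18], [0, 3.07], [-2.55, 2.55]. Speed limits (rad/s): [2.22, 2.22, 2.57, 3.14, 3.14, 3.14].

## Interface

Orientations are given as [roll, pitch, yaw] about the fixed x, y, z axes, in that order (R = Rz(yaw) Ry(pitch) Rx(roll)).
In Python, from station import ctrl gives the robot as it stands. The module is installed in compiled form; this text tells all that it offers.
- The arm moves only by the tool servo_tool, never from a script. Its argument "motion" is a list of rows, each a list of 5 numbers: the closure, from 0 (fully open) to 1 (shut), then the shift along the world's x, y, z in cm, then the turn about the world's z in degrees. A call has 1 to 20 rows; each row is the pose to reach, as a shift and turn from the pose commanded when the call began; what a row does not reach only later rows make up. A row lasts 1/8 s, in which the tool goes at most 62.5 mm and 10.7 degrees, less where a joint would pass 70% of its speed; a pose out of reach is approached as far as the arm can. A call with a gripper value outside its range is refused whole. The fingers move at their own pace and stop on an object; "squeeze" is the grip in N (left out, the last holds). Time passes only in rows, so rows that repeat a pose let the fingers close. It gives the time, the measured TCP pose, the force, the opening and the grip force at its end, in the units of the state.
- ctrl.get_obs(): the state, without advancing time (a new reading comes with each control period).
- ctrl.camera(name): name is "side" or "top" or "wrist"; returns a dict with "image" (400x640x3 uint8, red, green, blue), "fx", "fy", "cx", "cy" (pixels), "dist" ([k1, k2, p1, p2, k3] as OpenCV has them; the pictures are not rectified), "camera_from_world" (4x4, takes a point from world to camera coordinates); the wrist camera has in their place "hand_eye" (4x4, takes a point from camera to tool coordinates, whose origin is the TCP and whose axes are the flange's). Camera axes: x right, y up, looking along -z (the intrinsics and any distortion apply to the point x, -y, -z); pixel columns grow to the right and rows downward; lengths in m; the calibration is good to about 2 mm. A picture is of the moment at which its call begins: read the wrist's pose just before it. There is no depth.
- ctrl.hand_in(): hands the job in; it is judged then, once.
The state is a dict: "time_s": time; "qpos": joint angles; "joint_vel": joint speeds; "tau": joint torques, N m; "ee_pos": TCP position; "eef_rot": TCP orientation; "force": force on the tool from outside, world axes, zero at the start; "moment": the same for the moment, N m; "grip_width": finger opening in m; "grip_force": force on a finger pad.
Only numpy, scipy, OpenCV 4.12 (cv2) and the standard library are available. Lean on these libraries where they do the work, as an engineer would, in place of code of your own. Each camera call takes 0.05 s, during which the arm holds its last target. There are 200 camera calls.

## Working session

There is one attempt and no reset: what is moved stays moved. The work goes in short steps, Python scripts to look and compute and a tool call to move; the robot and the scene stay as the last step left them, time stands still between calls to the robot, and variables do not carry over. Pictures are saved under pics/ and viewed, at most 14 in all, crops included, and the job is handed in when it is done.

Besides the shell and the picture viewer there is one more tool, called after "Emit:" as a command line: name --pt "numbers of a row" for each row, then --argument value for the rest. servo_tool: Moves the arm, as the interface text tells. Its arguments: {"type":"object","properties":{"motion":{"type":"array","items":{"type":"array","items":{"type":"number"}}},"squeeze":{"type":"number"}},"required":["motion"]}

```bash
mkdir -p pics && cat > h.py <<'E'
import numpy as np, cv2
from scipy.spatial.transform import Rotation as R
from station import ctrl
def snap(name, fn=None):
    o=ctrl.get_obs(); c=ctrl.camera(name)
    if fn: cv2.imwrite('pics/'+fn, c['image'][:,:,::-1])
    if name=='wrist':
        T=np.eye(4); T[:3,:3]=R.from_euler('xyz',o['eef_rot']).as_matrix(); T[:3,3]=o['ee_pos']
        c['wc']=T@c['hand_eye']
    else: c['wc']=np.linalg.inv(c['camera_from_world'])
    return c
def K(c): return np.array([[c['fx'],0,c['cx']],[0,c['fy'],c['cy']],[0,0,1.]])
def pix2z(c,px,z):
    p=cv2.undistortPoints(np.array(px,float).reshape(-1,1,2),K(c),np.array(c['dist'],float)).reshape(-1,2)
    d=np.c_[p[:,0],-p[:,1],-np.ones(len(p))]@c['wc'][:3,:3].T
    o=c['wc'][:3,3]; z=np.broadcast_to(z,len(p))
    return o+d*((z-o[2])/d[:,2])[:,None]
def proj(c,P):
    Q=(np.asarray(P,float).reshape(-1,3)-c['wc'][:3,3])@c['wc'][:3,:3]
    Q=Q*[1,-1,-1]
    return cv2.projectPoints(Q,np.zeros(3),np.zeros(3),K(c),np.array(c['dist'],float))[0].reshape(-1,2)
E
python3 - <<'E'
from h import *
print(ctrl.get_obs())
for n in ['top','side']:
    c=snap(n,n+'0.png'); print(n,c['wc'].round(3).tolist(),c['fx'],c['dist'])
E
```

```text
{'time_s': 0.0, 'qpos': array([ 1.21138641e+00,  3.00477510e-01,  1.52157087e+00, -2.26445479e-05,
        1.32073351e+00, -6.65676949e-02]), 'joint_vel': array([ 0.0009319 ,  0.00040057, -0.00146071,  0.00330602, -0.00116959,
        0.00117708]), 'tau': array([ 1.85030731e-03, -5.31810451e+01, -3.52742565e+01,  7.09202746e-02,
        2.43278418e-02, -1.22214001e-04]), 'ee_pos': array([0.15874714, 0.52655902, 0.404087  ]), 'eef_rot': array([-3.14040459e+00, -5.72216676e-05,  2.84875602e+00]), 'force': array([ 0.48096103, -0.17025122, -0.25328966]), 'moment': array([-0.03607772, -0.01790516, -0.02954964]), 'grip_force': 0.0, 'grip_width': 0.09389431449054586}
top [[-0.003, 0.99, -0.139, 0.354], [-1.0, -0.002, 0.01, 0.004], [0.01, 0.139, 0.99, 1.134], [0.0, 0.0, 0.0, 1.0]] 381.7862102015011 [0.00156521 0.         0.         0.         0.        ]
side [[0.89, 0.355, -0.287, 0.118], [-0.456, 0.669, -0.587, -0.776], [-0.016, 0.654, 0.757, 1.129], [0.0, 0.0, 0.0, 1.0]] 448.7547555847847 [-0.08997157  0.          0.          0.          0.        ]
```

View pics/top0.png

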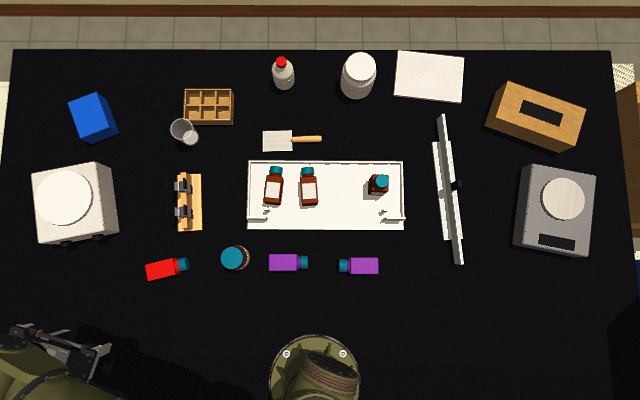

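View pics/side0.png

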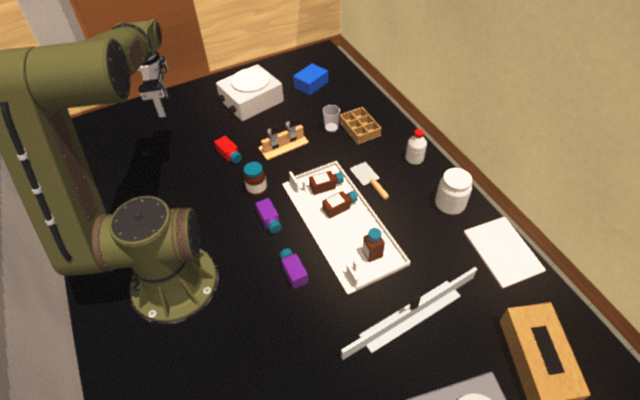

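The top view shows a tray at cols 247–404, rows 161–230. Tipped bottles are at (273,186) and (309,187), with bottle4 standing at (378,184). The stand with two clips is at (187,200), and the bar is at (450,189), nearly along world x. The purple and red look-alikes lie in front of the tray.

```bash
python3 - <<'E'
from h import *
c=snap('top')
print('traycorners',pix2z(c,[(248,161),(403,161),(404,230),(247,229)],[.018,.018,.005,.005]).round(3).tolist())
print('caps',pix2z(c,[(278,171),(306,172)],.029).round(3).tolist())
print('bases',pix2z(c,[(272,205),(311,206)],.04).round(3).tolist())
print('b4',pix2z(c,[(382,179)],.115).round(3).tolist())
print('stand',pix2z(c,[(187,201),(198,173),(202,230)],[.06,.01,.01]).round(3).tolist())
print('bar ends tops',pix2z(c,[(440,117),(460,262),(456,184)],[.05,.05,.105]).round(3).tolist())
h=c['wc'];
print(ctrl.camera('wrist')['hand_eye'].round(3).tolist())
E
```

```text
traycorners [[0.63, 0.196, 0.018], [0.629, -0.268, 0.018], [0.423, -0.267, 0.005], [0.427, 0.197, 0.005]]
caps [[0.597, 0.105, 0.029], [0.593, 0.023, 0.029]]
bases [[0.494, 0.121, 0.04], [0.491, 0.008, 0.04]]
b4 [[0.555, -0.185, 0.115]]
stand [[0.503, 0.359, 0.06], [0.595, 0.346, 0.01], [0.424, 0.328, 0.01]]
bar ends tops [[0.755, -0.375, 0.05], [0.33, -0.411, 0.05], [0.543, -0.39, 0.105]]
[[-0.001, 0.973, 0.232, 0.067], [1.0, 0.001, -0.001, 0.001], [-0.001, 0.232, -0.973, 0.02], [0.0, 0.0, 0.0, 1.0]]
```

Emit:
servo_tool --pt "0.3 5 -7.5 6 8" --pt "0.3 10 -15 6 16.7" --pt "0.3 15 -22 6 16.7" --pt "0.3 20 -30 6 16.7" --pt "0.3 25 -37 6 16.7" --pt "0.3 30 -45 6 16.7" --pt "0.3 33 -50 6 16.7" --pt "0.3 33 -52 6 16.7" --pt "0.3 33 -52 6 16.7" --pt "0.3 33 -52 6 16.7" --pt "0.3 33 -52 6 16.7" --pt "0.3 33 -52 6 16.7" --squeeze 5

```text
time_s: 1.7
ee_pos: [0.4886, 0.0067, 0.4644]
eef_rot: [3.141, -0.001, 3.14]
force: [-1.0, -0.3, 0.4]
grip_width: 0.0658
grip_force: 0.0
```

```bash
python3 - <<'E'
from h import *
o=ctrl.get_obs();print(o['ee_pos'],o['eef_rot'],o['time_s'],o['grip_width'])
c=snap('wrist','w1.png'); print(c['fx'],c['dist'])
E
```

```text
[0.48864715 0.0067184  0.46438177] [ 3.14136352e+00 -6.82267255e-04  3.13967314e+00] 1.7 0.06578383300345643
281.3706887220096 [-0.02966131  0.          0.          0.          0.        ]
```

View pics/w1.png

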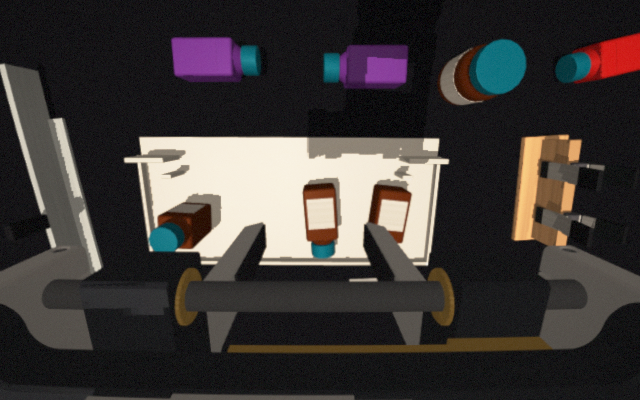

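The wrist view looks at the whole tray upside down. The middle tipped bottle has its base at (320,185) and its cap at (322,249). The left one has its base at (391,187), with its cap hidden behind a finger. The tray's front edge is at row 137, cols 139–439.

```bash
python3 - <<'E'
from h import *
c=snap('wrist')
print('front corners',pix2z(c,[(139,137),(439,138)],.003).round(4).tolist())
print('back wall',pix2z(c,[(203,262),(340,263)],.018).round(4).tolist())
print('ear tops outer',pix2z(c,[(125,159),(448,160)],.055).round(4).tolist())
print('endwalls',pix2z(c,[(430,230),(150,225)],.018).round(4).tolist())
print('cap',pix2z(c,[(322,249)],.04).round(4).tolist())
print('base top edges',pix2z(c,[(304,185),(337,184),(375,184),(411,187)],[.053]*4).round(4).tolist())
print('cap-end top edges',pix2z(c,[(308,240),(339,239),(371,235),(404,243)],[.053]*4).round(4).tolist())
E
```

```text
front corners [[0.4258, -0.2625, 0.003], [0.4284, 0.2013, 0.003]]
back wall [[0.628, -0.1754, 0.018], [0.6297, 0.051, 0.018]]
ear tops outer [[0.455, -0.2548, 0.055], [0.4574, 0.1941, 0.055]]
endwalls [[0.5728, 0.1947, 0.018], [0.5638, -0.2553, 0.018]]
cap [[0.5954, 0.0205, 0.04]]
base top edges [[0.4928, -0.0058, 0.053], [0.4914, 0.0408, 0.053], [0.4915, 0.0945, 0.053], [0.4958, 0.146, 0.053]]
cap-end top edges [[0.5754, -0.0007, 0.053], [0.5739, 0.0452, 0.053], [0.5678, 0.0923, 0.053], [0.5806, 0.1423, 0.053]]
```

Emit:
servo_tool --pt "0.3 5 1.6 -5 0" --pt "0.3 10.2 1.6 -10 0" --pt "0.3 10.2 1.6 -16 0" --pt "0.3 10.2 1.6 -21 0" --pt "0.3 10.2 1.6 -24 0" --pt "0.3 10.2 1.6 -25 0" --pt "0.3 10.2 1.6 -25 0" --pt "1 10.2 1.6 -25 0" --pt "1 10.2 1.6 -25 0" --pt "1 10.2 1.6 -25 0" --pt "1 10.2 1.6 -25 0" --pt "1 10.2 1.6 -25 0" --squeeze 5

```text
time_s: 3.3
ee_pos: [0.5909, 0.0225, 0.2151]
eef_rot: [-3.142, 0.001, 3.14]
force: [0.6, -0.0, 4.2]
grip_width: 0.0385
grip_force: 4.9
```

Emit:
servo_tool --pt "1 0 0 1 0" --pt "1 0 0 2 0" --pt "1 -0.5 0 3.5 0" --pt "1 -1 0 5 0" --pt "1 -2 0 6.5 0" --pt "1 -3 0 8 0" --pt "1 -4 0 9.5 0" --pt "1 -4 0 11 0" --pt "1 -4 0 12 0" --pt "1 -4 0 12 0" --pt "1 -4 0 12 0" --pt "1 -4 0 12 0"

```text
time_s: 4.8
ee_pos: [0.5508, 0.0226, 0.334]
eef_rot: [3.142, -0.001, 3.14]
force: [0.0, -0.9, -1.3]
grip_width: 0.0379
grip_force: 5.0
```

```bash
python3 - <<'E'
from h import *
c=snap('side'); w=snap('wrist')
a=cv2.resize(c['image'][130:310,250:430],None,fx=2.22,fy=2.22)
cv2.imwrite('pics/s1.png',np.hstack([a,w['image'][:, 150:500]])[:,:,::-1]); print(ctrl.get_obs()['ee_pos'])
E
```

```text
[0.55077488 0.02260444 0.33420237]
```

View pics/s1.png

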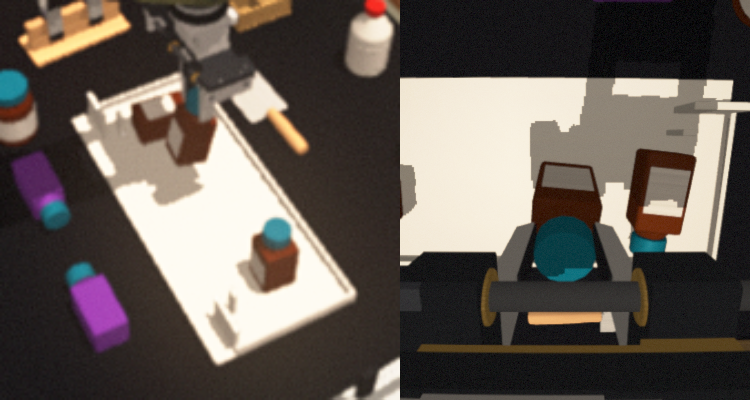

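The side crop shows the bottle hanging from its cap with its base swung towards the robot. In the wrist view its front base edge is at row 163, cols 290–345.

```bash
python3 - <<'E'
from h import *
w=snap('wrist'); e=ctrl.get_obs()['ee_pos']; p=e-[0,0,.18]
for a in range(0,50,5):
    s,c=np.sin(np.radians(a)),np.cos(np.radians(a))
    print(a,proj(w,[p+[-.1*s-.024*c,0,-.1*c+.024*s],p+[-.02*s-.024*c,0,-.02*c+.024*s]]).round(0).tolist(), 'low corner dx,z',round(-.1*s+.024*c,3),round(p[2]-.1*c-.024*s,3))
E
```

```text
0 [[313.0, 181.0], [313.0, 201.0]] low corner dx,z 0.024 0.054
5 [[313.0, 172.0], [313.0, 199.0]] low corner dx,z 0.015 0.053
10 [[313.0, 163.0], [313.0, 198.0]] low corner dx,z 0.006 0.052
15 [[313.0, 154.0], [312.0, 196.0]] low corner dx,z -0.003 0.052
20 [[313.0, 146.0], [312.0, 196.0]] low corner dx,z -0.012 0.052
25 [[313.0, 137.0], [312.0, 195.0]] low corner dx,z -0.021 0.054
30 [[313.0, 129.0], [312.0, 195.0]] low corner dx,z -0.029 0.056
35 [[313.0, 120.0], [312.0, 196.0]] low corner dx,z -0.038 0.059
40 [[313.0, 112.0], [312.0, 197.0]] low corner dx,z -0.046 0.062
45 [[312.0, 104.0], [312.0, 198.0]] low corner dx,z -0.054 0.067
```

Emit:
servo_tool --pt "1 1 -2 0 0" --pt "1 2 -4 0 0" --pt "1 2.5 -5 0 0" --pt "1 2.5 -5 -2 0" --pt "1 2.5 -5 -4 0" --pt "1 2.5 -5 -4.6 0" --pt "1 2 -5 -4.8 0" --pt "1 1.5 -5 -4.9 0" --pt "1 1 -5 -5 0" --pt "1 0.7 -5 -5 0" --pt "1 0.7 -5 -5.1 0" --pt "1 0.7 -5 -5.2 0"

```text
time_s: 6.45
ee_pos: [0.5581, -0.0277, 0.2847]
eef_rot: [-3.141, 0.002, 3.14]
force: [-9.7, -2.2, 28.1]
grip_width: 0.0379
grip_force: 16.0
```

```bash
python3 - <<'E'
from h import *
c=snap('side'); w=snap('wrist')
a=cv2.resize(c['image'][130:310,250:430],None,fx=2.22,fy=2.22)
cv2.imwrite('pics/s2.png',np.hstack([a,w['image'][:, 150:500]])[:,:,::-1])
E
```

```text
(no output)
```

View pics/s2.png

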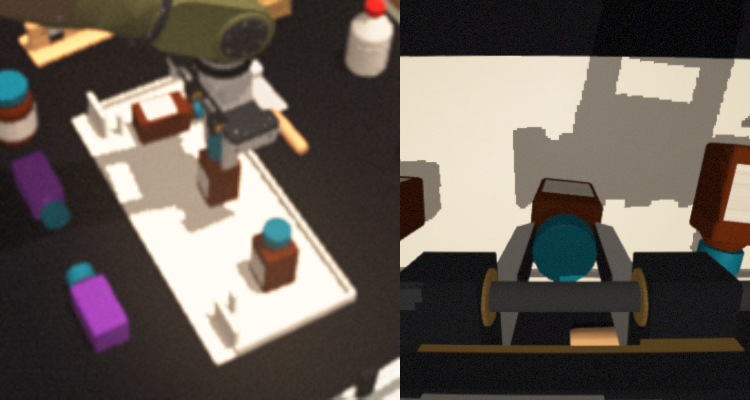

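The bottle is upright in the side crop, and its base edge at row 180 matches 0° tilt. I'll release it and go for the second.

Emit:
servo_tool --pt "1 0 0 0.2 0" --pt "0.3 0 0 0.4 0" --pt "0.3 0 0 0.4 0" --pt "0.3 0 0 0.4 0" --pt "0.3 0 0 2 0" --pt "0.3 0 0 6 0" --pt "0.3 0 0 10 0" --pt "0.3 1 5 10 0" --pt "0.3 2 10 10 -5" --pt "0.3 3.4 14 10 -5" --pt "0.3 3.4 14 5 -5" --pt "0.3 3.4 14 0 -5" --pt "0.3 3.4 14 -5 -5" --pt "0.3 3.4 14 -7 -5" --pt "0.3 3.4 14 -7 -5" --pt "1 3.4 14 -7 -5" --pt "1 3.4 14 -7 -5" --pt "1 3.4 14 -7 -5" --pt "1 3.4 14 -7 -5" --pt "1 3.4 14 -7 -5"

```text
time_s: 9.05
ee_pos: [0.592, 0.1126, 0.2133]
eef_rot: [3.141, 0.002, 3.053]
force: [1.4, 0.0, 5.0]
grip_width: 0.0378
grip_force: 5.0
```

Emit:
servo_tool --pt "1 0 0 1 0" --pt "1 0 0 2 0" --pt "1 -0.5 0 3.5 0" --pt "1 -1 0 5 0" --pt "1 -2 0 6.5 0" --pt "1 -3 0 8 0" --pt "1 -4 0 9.5 0" --pt "1 -4 0 11 0" --pt "1 -4 0 12 0" --pt "1 -4 0 12 0" --pt "1 -3 -0.5 12 3" --pt "1 -1.5 -1 12 5" --pt "1 -1.5 -1 12 5" --pt "1 -1.5 -1 12 5" --pt "1 -1.5 -1 12 5"

```text
time_s: 10.92
ee_pos: [0.5764, 0.1028, 0.3325]
eef_rot: [-3.142, -0.0, 3.14]
force: [-0.0, 0.4, -1.7]
grip_width: 0.0376
grip_force: 6.0
```

```bash
python3 - <<'E'
from h import *
c=snap('side'); w=snap('wrist')
a=cv2.resize(c['image'][130:310,250:430],None,fx=2.22,fy=2.22)
cv2.imwrite('pics/s3.png',np.hstack([a,w['image'][:, 150:500]])[:,:,::-1])
E
```

```text
(no output)
```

View pics/s3.png

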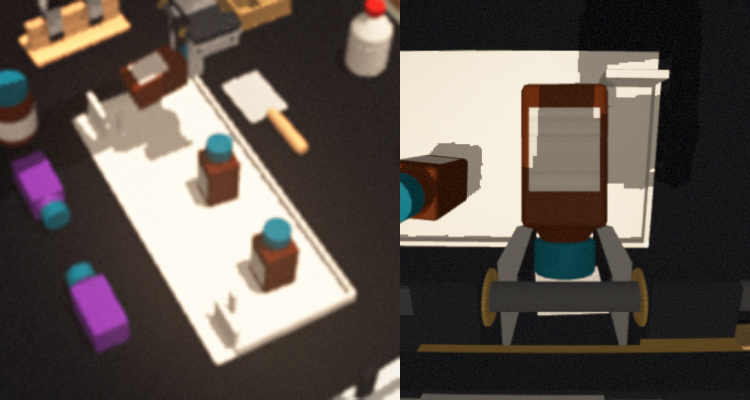

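The second bottle is upright-ish no further than about 57° tilt (base edge at row 84). I'll use a lighter grip with some shaking and move back over the lane.

Emit:
servo_tool --pt "1 2 0 0 0" --pt "1 4 0 0 0" --pt "1 6 0 0 0" --pt "1 8 0 0 0" --pt "1 8 0 1 0" --pt "1 8 0 0 0" --pt "1 8 0 1 0" --pt "1 8 0 0 0" --pt "1 8 0 0 0" --squeeze 3

```text
time_s: 12.15
ee_pos: [0.6565, 0.1026, 0.3316]
eef_rot: [-3.141, -0.002, 3.14]
force: [1.1, -0.4, -1.5]
grip_width: 0.0379
grip_force: 3.3
```

```bash
cat > t.py <<'E'
from h import *
w=snap('wrist'); im=w['image'].astype(int)
col=im[:, 300:325].mean(1)
amber=(col[:,0]-col[:,2]>25)&(col[:,0]<170)
r=np.where(amber)[0]; print('rows',r.min() if len(r) else None, r.max() if len(r) else None)
o=ctrl.get_obs();p=o['ee_pos']-[0,0,.18];print(o['ee_pos'],o['grip_width'])
for a in range(0,90,10):
    s,c=np.sin(np.radians(a)),np.cos(np.radians(a))
    print(a,proj(w,[p+[-.1*s-.024*c,0,-.1*c+.024*s]]).round(0).tolist())
E
python3 t.py
```

```text
rows 105 352
[0.65657217 0.10258413 0.33200791] 0.03751809164795868
0 [[313.0, 181.0]]
10 [[313.0, 163.0]]
20 [[313.0, 146.0]]
30 [[313.0, 129.0]]
40 [[313.0, 112.0]]
50 [[313.0, 97.0]]
60 [[312.0, 82.0]]
70 [[312.0, 70.0]]
80 [[312.0, 62.0]]
```

Emit:
servo_tool --pt "1 -1.5 0 0 0" --pt "1 -1.5 0 -3 0" --pt "1 -1.5 0 -5.5 0" --pt "1 -1.5 0 -6.1 0" --pt "1 -2.4 0 -5.7 0" --pt "1 -3.4 0 -5.3 0" --pt "1 -4.3 0 -5 0" --pt "1 -5.1 0 -4.8 0" --pt "1 -6 0 -4.7 0" --pt "1 -6.9 0 -4.6 0" --pt "1 -7.6 0 -4.65 0" --pt "1 -8.2 0 -4.7 0" --pt "1 -8.8 0 -4.8 0" --pt "1 -9.3 0 -4.9 0" --pt "1 -9.3 0 -4.9 0"

```text
time_s: 14.08
ee_pos: [0.5635, 0.1026, 0.2838]
eef_rot: [-3.142, -0.0, 3.14]
force: [-1.2, -0.0, 1.7]
grip_width: 0.0378
grip_force: 3.0
```

```bash
python3 t.py; python3 - <<'E'
from h import *
c=snap('side'); w=snap('wrist')
a=cv2.resize(c['image'][130:310,250:430],None,fx=2.22,fy=2.22)
cv2.imwrite('pics/s4.png',np.hstack([a,w['image'][:, 150:500]])[:,:,::-1])
E
```

```text
rows 208 352
[0.56372582 0.10259764 0.28383447] 0.03762416193453314
0 [[313.0, 181.0]]
10 [[313.0, 163.0]]
20 [[313.0, 146.0]]
30 [[313.0, 129.0]]
40 [[313.0, 112.0]]
50 [[312.0, 96.0]]
60 [[312.0, 82.0]]
70 [[312.0, 70.0]]
80 [[312.0, 61.0]]
```

View pics/s4.png

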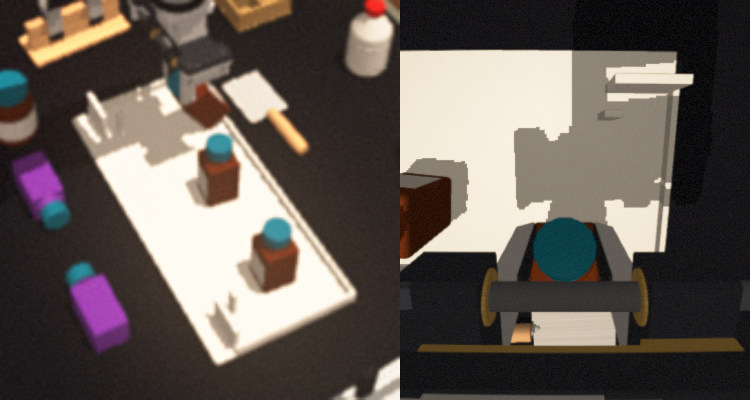

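The bottle's base has now swung past to the back. I'll lift it, move forward, then set it down and drag it the other way.

Emit:
servo_tool --pt "1 0 0 2 0" --pt "1 0 0 4 0" --pt "1 -2.5 0 4 0" --pt "1 -5 0 4 0" --pt "1 -5 0 4 0" --pt "1 -5 0 4 0" --pt "1 -5 0 4 0"

```text
time_s: 15.1
ee_pos: [0.5144, 0.1025, 0.3235]
eef_rot: [-3.142, 0.0, 3.14]
force: [-0.8, -0.2, -0.7]
grip_width: 0.0378
grip_force: 3.0
```

```bash
python3 t.py; python3 - <<'E'
from h import *
c=snap('side'); w=snap('wrist')
a=cv2.resize(c['image'][150:260,270:380],None,fx=3.64,fy=3.64)
cv2.imwrite('pics/s5.png',np.hstack([a[:400],w['image'][:, 150:500]])[:,:,::-1])
E
```

```text
rows 133 352
[0.51427038 0.10252732 0.3234585 ] 0.037679043292397546
0 [[313.0, 180.0]]
10 [[313.0, 163.0]]
20 [[313.0, 145.0]]
30 [[313.0, 128.0]]
40 [[313.0, 112.0]]
50 [[312.0, 96.0]]
60 [[312.0, 82.0]]
70 [[312.0, 69.0]]
80 [[312.0, 61.0]]
```

View pics/s5.png

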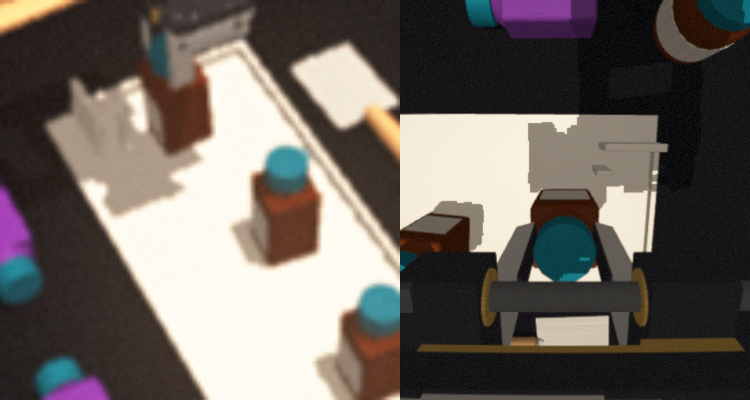

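Base edge at row 190 means about −5°, nearly upright. I'll set it down in mid-lane and press it flat.

Emit:
servo_tool --pt "1 2 0 0 0" --pt "1 4 0 0 0" --pt "1 4 0 -2 0" --pt "1 4 0 -3.5 0" --pt "1 4 0 -3.9 0" --pt "1 4.2 0 -4 0" --pt "1 4.2 0 -4.1 0" --pt "1 4.2 0 -4.2 0" --pt "1 4.2 0 -4.2 0"

```text
time_s: 16.38
ee_pos: [0.5559, 0.1026, 0.2848]
eef_rot: [3.142, 0.003, 3.14]
force: [-11.2, -2.7, 29.1]
grip_width: 0.0379
grip_force: 17.2
```

```bash
python3 - <<'E'
from h import *
c=snap('side'); w=snap('wrist')
a=cv2.resize(c['image'][150:260,270:380],None,fx=3.64,fy=3.64)
cv2.imwrite('pics/s6.png',np.hstack([a[:400],w['image'][:, 150:500]])[:,:,::-1])
E
```

```text
(no output)
```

View pics/s6.png

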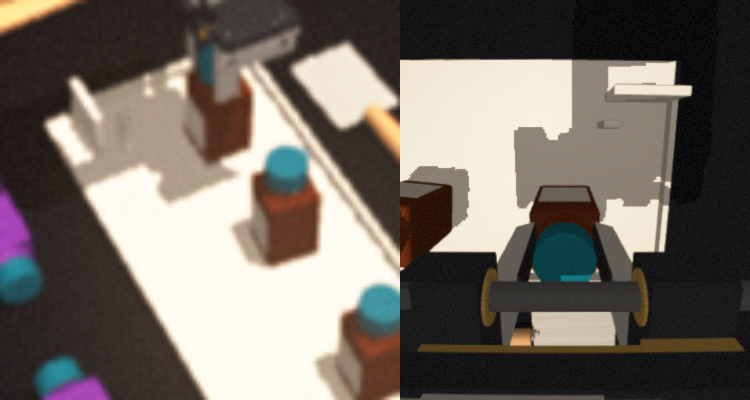

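Emit:
servo_tool --pt "1 0 0 0.2 0" --pt "0.3 0 0 0.4 0" --pt "0.3 0 0 0.4 0" --pt "0.3 0 0 0.4 0" --pt "0.3 0 0 3 0" --pt "0.3 0 0 8 0" --pt "0.3 0 0 14 0" --pt "0.3 -2 -6 16 0" --pt "0.3 -4 -12 16 0" --pt "0.3 -5 -18 16 0" --pt "0.3 -6 -24 16 0" --pt "0.3 -6 -30 16 0" --pt "0.3 -6 -36 16 0" --pt "0.3 -6 -42 16 0" --pt "0.3 -6 -45 16 0" --pt "0.3 -6 -45 16 0" --pt "0.3 -6 -45 16 0"

```text
time_s: 18.6
ee_pos: [0.4959, -0.3467, 0.4415]
eef_rot: [3.141, -0.0, 3.141]
force: [0.1, 0.1, -0.1]
grip_width: 0.0659
grip_force: 0.0
```

```bash
python3 - <<'E'
from h import *
t=snap('side'); w=snap('wrist')
a=cv2.resize(t['image'][150:260,270:380],None,fx=2,fy=2)
b=w['image'].copy(); b=cv2.resize(b,None,fx=.9,fy=.9)
out=np.zeros((600,800,3),np.uint8); out[:360,:576]=b; out[:220,578:798]=a
tp=snap('top'); out[365:595,:460]=cv2.resize(tp['image'][110:275,240:500][:, :],(460,230)) 
cv2.imwrite('pics/b1.png',out[:,:,::-1]); cv2.imwrite('pics/w_bar.png',w['image'][:,:,::-1])
np.save('wbar.npy',w['image']);print(ctrl.get_obs()['ee_pos'])
E
```

```text
[ 0.49598584 -0.34631922  0.44197832]
```

View pics/b1.png

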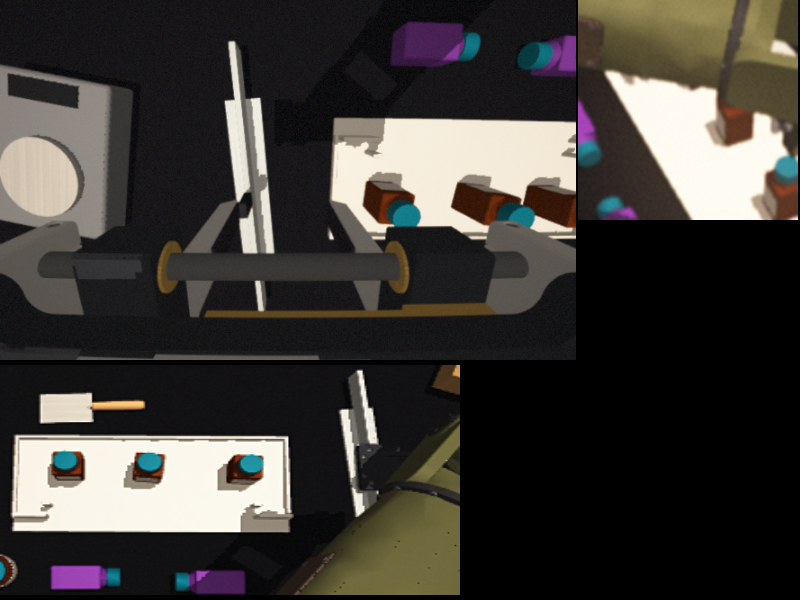

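All three bottles stand in the lane. The bar is at wrist px (259,47) at its near end, and the tab is near (272,225). I'll extract its edge numerically.

```bash
python3 - <<'E'
from h import *
w=snap('wrist'); g=np.load('wbar.npy').astype(int).max(2)
for r in list(range(40,112,6))+[200,210,215,220,225,230,235,240,245]+list(range(315,350,5)):
    row=g[r,215:320]; m=np.where(row>75)[0]
    if len(m): print(r,215+m.min(),215+m.max(),end=' | ')
print()
rows=[r for r in range(54,106,2)]; pts=[]
for r in rows:
    row=g[r,215:320]; m=np.where(row>75)[0]; pts.append((215+m.min(),r))
far=[]
for r in range(318,344,3):
    row=g[r,270:310]; m=np.where(row>75)[0]
    if len(m): far.append((270+m.min(),r))
A=pix2z(w,pts,.05); B=pix2z(w,far,.05)
print(A[[0,-1]].round(4).tolist()); print(B.round(4).tolist())
for r in range(200,248,4): print(r,''.join('%4d'%v for v in g[r,255:300:2]))
for r in range(40,56,2): print(r,''.join('%4d'%v for v in g[r,248:276:2]))
E
```

```text
46 254 260 | 52 254 263 | 58 254 266 | 64 255 267 | 70 255 267 | 76 256 268 | 82 257 269 | 88 258 269 | 94 258 270 | 100 259 271 | 106 259 271 | 200 259 297 | 210 261 298 | 215 261 298 | 220 262 299 | 225 249 299 | 230 242 300 | 235 238 300 | 240 234 301 | 245 230 301 | 315 215 293 | 320 215 293 | 325 215 294 | 330 215 294 | 335 215 294 | 340 215 294 | 345 215 294 | 
[[0.3348, -0.4184, 0.05], [0.3932, -0.4147, 0.05]]
[[0.7018, -0.3927, 0.05], [0.7071, -0.3913, 0.05], [0.7124, -0.3915, 0.05], [0.7178, -0.3916, 0.05], [0.7232, -0.3902, 0.05], [0.7286, -0.3904, 0.05], [0.7341, -0.389, 0.05], [0.7396, -0.3891, 0.05], [0.7451, -0.3893, 0.05]]
200   30  27  84 235 238 235 236 234 230 230 227 119  90 102 123 122 123 123 122 127 127 115  17
204   28  27  50 231 237 235 236 237 229 230 228 174  91  94 121 121 123 123 122 125 129 175  27
208   26  25  34 168 238 235 235 237 226 231 226 139  92  91 122 123 122 122 124 127 202 216  36
212   26  27  25 139 238 237 236 236 233 194 124 113  91  90 116 124 124 146 228 234 238 223  49
216   24  27  28  82 232 236 236 204  28  10   7  16  52  90 111 1
[... 489 characters left out ...]
23 126 231 234 235 235 226
240   25  15  30  22  26  30  43  44  43  36 108 229 231 153  90 100 127 122 128 231 232 235 234
244   24  15  19  26  15  70 224 234 236 232 224 230 231 206  94  96 125 126 128 228 237 235 234
40   22  20  32  29  19  25  26  20  19  24  20  27  23  32
42   17  20  28  26  26  19  22  29  27  27  23  24  25  27
44   24  25  23  29  28  26  27  21  28  30  24  27  24  25
46   25  31  26 158 191 198 155  32  26  28  25  23  17  23
48   26  25  30 195 230 230 207  62  21  22  29  24  24  25
50   26  32  27 195 230 232 221  90  39  22  23  18  19  26
52   24  30  25 193 229 232 228  98  62  30  19  18  16  15
54   25  26  25 168 228 232 230 107  85  32  14  20  10  17
```

```bash
python3 - <<'E'
from h import *
w=snap('wrist')
print(pix2z(w,[(257,45.5)],.05).round(4), pix2z(w,[(269,233),(269,225),(269,242)],.105).round(4).tolist(), ctrl.get_obs()['qpos'].round(2), ctrl.get_obs()['ee_pos'])
E
```

```text
[[ 0.3253 -0.4145  0.05  ]] [[0.5449, -0.3992, 0.105], [0.5349, -0.3989, 0.105], [0.5564, -0.3997, 0.105]] [-0.67  0.4   1.3   0.    1.44 -2.24] [ 0.49594741 -0.34659263  0.44194673]
```

Emit:
servo_tool --pt "0.3 5 -5.2 0 4.1" --pt "0.3 5 -5.2 -5 4.1" --pt "0.3 5 -5.2 -11 4.1" --pt "0.3 5 -5.2 -15 4.1" --pt "0.3 5 -5.2 -17 4.1" --pt "0.3 5 -5.2 -17 4.1" --pt "1 5 -5.2 -17 4.1" --pt "1 5 -5.2 -17 4.1" --pt "1 5 -5.2 -17 4.1" --pt "1 5 -5.2 -17 4.1" --pt "1 5 -5.2 -17 4.1" --pt "1 5 -5.2 -17 4.1" --pt "1 5 -5.2 -17 4.1" --squeeze 40

```text
time_s: 20.48
ee_pos: [0.5457, -0.3994, 0.2715]
eef_rot: [3.141, -0.0, -3.071]
force: [0.6, -0.9, 0.3]
grip_width: 0.0118
grip_force: 40.0
```

Emit:
servo_tool --pt "1 0 0 2 0" --pt "1 0 0 6 0" --pt "1 0 0 11 0" --pt "1 0 2 15 0" --pt "1 0 6 15 0" --pt "1 0 10 15 -6" --pt "1 -1 14 15 -14" --pt "1 -2 18 15 -24" --pt "1 -3 22 15 -34" --pt "1 -4 26 15 -44" --pt "1 -5 30 15 -54" --pt "1 -6 33 15 -64" --pt "1 -7 35 15 -74" --pt "1 -7.5 36.5 15 -84" --pt "1 -7.7 36.9 15 -92" --pt "1 -7.7 36.9 15 -94.4" --pt "1 -7.7 36.9 15 -94.4" --pt "1 -7.7 36.9 15 -94.4" --pt "1 -7.7 36.9 15 -94.4"

```text
time_s: 22.85
ee_pos: [0.4687, -0.0305, 0.4219]
eef_rot: [3.141, 0.0, 1.565]
force: [-0.0, 0.3, -2.9]
grip_width: 0.0119
grip_force: 40.0
```

```bash
python3 - <<'E'
from h import *
o=ctrl.get_obs();print(o['ee_pos'],o['eef_rot'])
w=snap('wrist','w_c.png'); t=snap('top','t_c.png')
# predicted: bar corner points & ears
e=o['ee_pos']; 
bx=np.array([1,-.0056,0]);by=np.array([.0056,1,0])
T=np.array([.552,-.0305,0])
def tr(x,y,z): return T+x/1e3*bx+y/1e3*by+[0,0,z/1e3]
pts=[tr(-98,s*y,55) for s in(1,-1) for y in (171,226)]+[tr(-91,s*171,55) for s in(1,-1)]+[tr(-68,s*165,50) for s in (1,-1)]
print('wrist',proj(w,pts).round(0).tolist()); print('top',proj(t,pts).round(1).tolist())
bz=e[2]-.18-.09
print('barends wrist',proj(w,[[e[0],e[1]+s*.222,bz+.05] for s in(1,-1)]).round(0).tolist(),'top',proj(t,[[e[0],e[1]+s*.222,bz+.05] for s in(1,-1)]).round(1).tolist())
W=cv2.resize(w['image'],(480,300)); out=np.zeros((600,800,3),np.uint8); out[:300,:480]=W
out[300:600,:]=cv2.resize(t['image'][170:245,230:430],(800,300)) 
cv2.imwrite('pics/c1.png',out[:,:,::-1])
E
```

```text
[ 0.46870323 -0.03047625  0.42185654] [3.14144597e+00 3.76007940e-05 1.56475131e+00]
wrist [[301.0, 39.0], [301.0, -16.0], [304.0, 308.0], [304.0, 342.0], [307.0, 39.0], [309.0, 308.0], [327.0, 46.0], [325.0, 303.0]]
top [[264.1, 218.0], [244.6, 218.0], [384.7, 218.4], [404.0, 218.5], [264.1, 215.6], [384.6, 216.0], [266.6, 207.7], [382.0, 208.1]]
barends wrist [[312.0, -132.0], [316.0, 448.0]] top [[236.0, 206.9], [416.5, 206.6]]
```

View pics/c1.png

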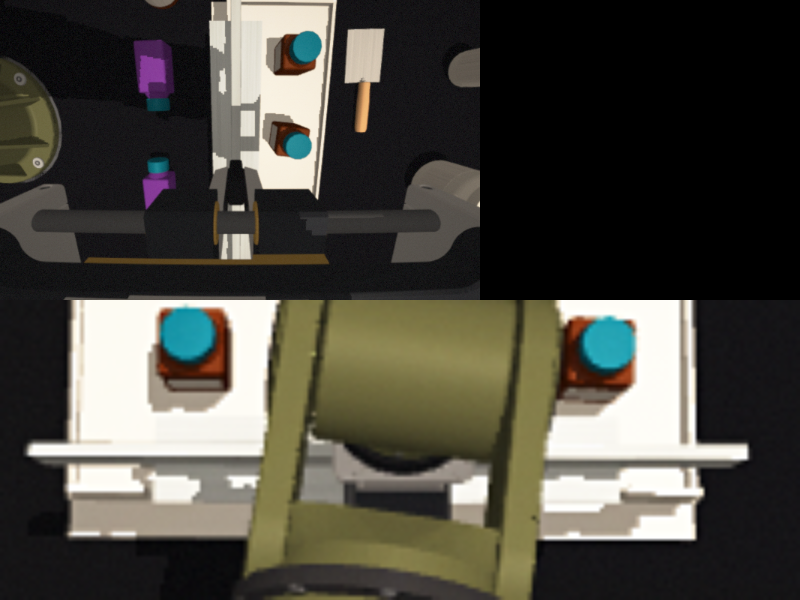

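The composite shows the bar over the tray, roughly parallel to the ears in the top view. Its web ends are at cols 237 and 417, and the ears are at row 218. I'll refine the edges numerically.

```bash
python3 - <<'E'
from h import *
t=snap('top'); g=t['image'].astype(float).mean(2)
def prof(n,a): print(n,a.astype(int).tolist())
prof('bar L end row206-208 c230-244',g[206:209,230:244].mean(0))
prof('bar R end row207-209 c408-424',g[207:210,408:424].mean(0))
prof('floorfront L rows222-228 c238-256',g[223:228,240:256].mean(0))
prof('floorfront R',g[223:228,396:412].mean(0))
for a,b in [(238,246),(256,262),(285,292),(362,368),(390,396),(407,415)]: prof(f'rows200-232 c{a}-{b}',g[200:232,a:b].mean(1))
e=ctrl.get_obs()['ee_pos']; T=[.552,-.0305]
bz=e[2]-.27
print(proj(t,[[.43,T[1]+s*.232,.005] for s in(1,-1)]),proj(t,[[T[0]-.125,T[1]+.0,.005]]))
print(proj(t,[[e[0],e[1]+s*.222,bz+.05] for s in(1,-1)]))
E
```

```text
bar L end row206-208 c230-244 [21, 21, 21, 19, 20, 15, 62, 209, 254, 252, 251, 251, 251, 251]
bar R end row207-209 c408-424 [240, 243, 250, 251, 250, 251, 251, 253, 254, 37, 16, 20, 21, 20, 20, 19]
floorfront L rows222-228 c238-256 [11, 12, 11, 11, 10, 9, 15, 76, 162, 156, 155, 154, 155, 155, 155, 153]
floorfront R [233, 233, 239, 252, 251, 252, 254, 188, 6, 18, 19, 20, 20, 21, 20, 20]
rows200-232 c238-246 [19, 19, 20, 17, 15, 89, 253, 247, 255, 66, 74, 34, 17, 18, 19, 19, 18, 19, 18, 20, 20, 20, 20, 13, 11, 11, 10, 10, 11, 21, 20, 20]
rows200-232 c256-262 [249, 249, 249, 249, 250, 225, 245, 245, 255, 68, 92, 209, 253, 250, 249, 249, 251, 254, 119, 103, 144, 155, 153, 153, 154, 153, 152, 160, 227, 89, 11, 19]
rows200-232 c285-292 [243, 242, 243, 242, 242, 228, 243, 246, 253, 82, 89, 115, 136, 141, 225, 205, 186, 131, 136, 136, 131, 157, 155, 156, 155, 155, 155, 156, 159, 72, 6, 11]
rows200-232 c362-368 [104, 108, 114, 133, 134, 145, 145, 143, 151, 136, 101, 105, 113, 116, 121, 169, 166, 166, 174, 170, 165, 167, 166, 130, 124, 136, 134, 133, 135, 170, 40, 45]
rows200-232 c390-396 [251, 251, 251, 251, 251, 251, 245, 244, 249, 210, 78, 106, 255, 253, 251, 251, 252, 254, 188, 101, 109, 155, 150, 159, 255, 253, 251, 251, 253, 255, 0, 16]
rows200-232 c407-415 [20, 21, 20, 20, 15, 33, 212, 249, 248, 244, 80, 77, 15, 20, 19, 21, 20, 20, 20, 21, 20, 20, 21, 21, 20, 20, 21, 21, 21, 20, 20, 21]
[[245.53689612 228.09845489]
 [402.48288816 227.70578527]] [[324.18158808 228.91552355]]
[[236.02434909 206.9179677 ]
 [416.48583254 206.56948743]]
```

Emit:
servo_tool --pt "1 0.1 -0.05 0 0" --pt "1 0.25 -0.13 -3 0" --pt "1 0.25 -0.13 -6 0" --pt "1 0.25 -0.13 -8.5 0" --pt "1 0.25 -0.13 -9.5 0" --pt "1 0.25 -0.13 -10 0" --pt "1 0.25 -0.13 -10.3 0" --pt "1 0.25 -0.13 -10.6 0" --pt "1 0.25 -0.13 -10.9 0" --pt "1 0.25 -0.13 -11.2 0" --pt "1 0.25 -0.13 -11.5 0" --pt "1 0.25 -0.13 -11.5 0"

```text
time_s: 24.5
ee_pos: [0.4712, -0.0317, 0.3064]
eef_rot: [-3.141, -0.0, 1.564]
force: [-0.1, -0.1, -3.2]
grip_width: 0.0115
grip_force: 40.0
```

Emit:
servo_tool --pt "1 0 0 -0.7 0" --pt "1 0 0 -1.4 0" --pt "1 0 0 -2 0" --pt "1 0 0 -2.5 0" --pt "1 0 0 -2.8 0" --pt "1 0 0 -3 0" --pt "1 0 0 -3 0"

```text
time_s: 25.38
ee_pos: [0.4713, -0.0317, 0.2767]
eef_rot: [3.141, 0.0, 1.564]
force: [0.5, 0.2, -2.1]
grip_width: 0.0119
grip_force: 40.0
```

Emit:
servo_tool --pt "1 -0.1 0 0 0" --pt "1 -0.2 0 0 0" --pt "1 -0.3 0 0 0" --pt "1 -0.4 0 0 0" --pt "1 -0.4 0 0 0"

```text
time_s: 26.0
ee_pos: [0.4672, -0.0317, 0.2767]
eef_rot: [3.142, -0.0, 1.564]
force: [0.1, 0.8, -2.3]
grip_width: 0.0119
grip_force: 40.0
```

Emit:
servo_tool --pt "1 -0.1 0 0 0" --pt "1 -0.15 0 0 0" --pt "1 -0.2 0 0 0" --pt "1 -0.25 0 0 0" --pt "1 -0.25 0 0 0"

```text
time_s: 26.62
ee_pos: [0.4652, -0.0317, 0.2769]
eef_rot: [3.139, 0.0, 1.564]
force: [6.5, 0.1, -6.2]
grip_width: 0.0112
grip_force: 40.0
```

Emit:
servo_tool --pt "0.3 0 0 0 0" --pt "0.3 0 0 0 0" --pt "0.3 0 0 0 0" --pt "0.3 0 0 1 0" --pt "0.3 0 0 5 0" --pt "0.3 0 0 11 0" --pt "0.3 0 3 16 10" --pt "0.3 0 9 16 20" --pt "0.3 0 15 16 30" --pt "0.3 0 21 16 40" --pt "0.3 0 27 16 50" --pt "0.3 1 33 16 60" --pt "0.3 1.5 37 16 70" --pt "0.3 1.5 38 16 80" --pt "0.3 1.5 38 16 90" --pt "0.3 1.5 38 16 90.4" --pt "0.3 1.5 38 16 90.4" --pt "0.3 1.5 38 16 90.4"

```text
time_s: 28.88
ee_pos: [0.4797, 0.3481, 0.4369]
eef_rot: [3.142, 0.0, 3.139]
force: [0.4, 0.3, -0.4]
grip_width: 0.0655
grip_force: 0.0
```

```bash
python3 - <<'E'
from h import *
print(ctrl.get_obs()['ee_pos'],ctrl.get_obs()['eef_rot'])
w=snap('wrist'); t=snap('top')
np.save('wclip.npy',w['image'])
out=np.zeros((560,800,3),np.uint8); out[:280,:800]=cv2.resize(t['image'][180:236,240:420-20],(800,280))
out[280:,:400]=cv2.resize(t['image'][160:240,160:274],(400,280)); out[280:530,400:]=cv2.resize(w['image'],(400,250))
cv2.imwrite('pics/d1.png',out[:,:,::-1])
cv2.imwrite('pics/wclip.png',cv2.resize(w['image'][60:330,160:520],(800,600))[:,:,::-1])
E
```

```text
[0.47974629 0.34809841 0.43686903] [3.14151352e+00 1.35149976e-04 3.13948713e+00]
```

View pics/wclip.png

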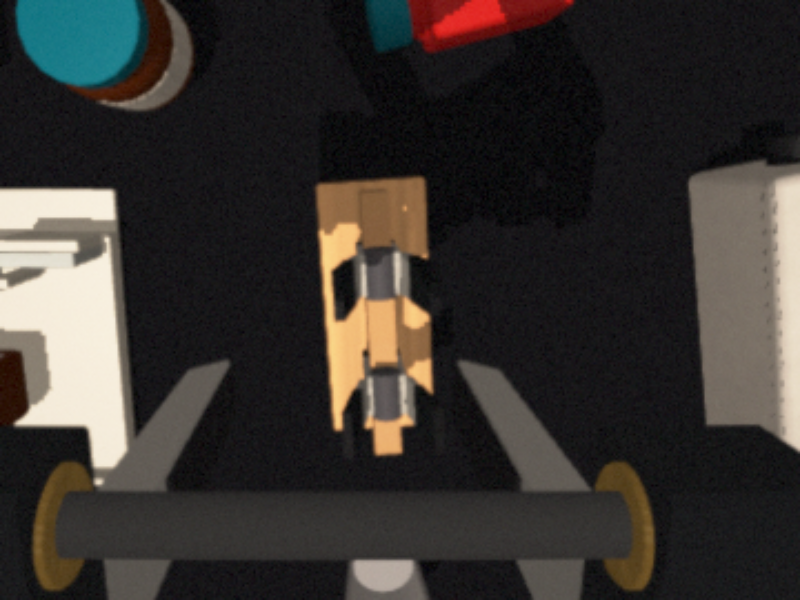

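The wrist crop (scale 2.22) shows two clips on the board. Barrel centres are at (381,274) and (389,393). The board top runs from (374,190) to (388,455).

```bash
python3 - <<'E'
from h import *
w=snap('wrist'); f=lambda u,v:(160+u/2.2222,60+v/2.2222)
print('clips',pix2z(w,[f(381,274),f(389,393)],.078).round(4).tolist())
print('board',pix2z(w,[f(374,190),f(388,455)],.06).round(4).tolist())
print('base',pix2z(w,[f(318,185),f(426,178),f(334,430),f(432,390)],.01).round(4).tolist())
# handle tops predicted
P=pix2z(w,[f(381,274),f(389,393)],.078)
for p in P:
    q=proj(w,[[p[0]+a,p[1]+s*.024,.127] for s in(-1,1) for a in(-.012,.012)])
    print(((q-[160,60])*2.2222).round(0).tolist())
E
```

```text
clips [[0.4725, 0.3704, 0.078], [0.5419, 0.3759, 0.078]]
board [[0.428, 0.367, 0.06], [0.5897, 0.3773, 0.06]]
base [[0.4269, 0.3338, 0.01], [0.4226, 0.4026, 0.01], [0.5953, 0.3431, 0.01], [0.5657, 0.4109, 0.01]]
[[336.0, 267.0], [337.0, 317.0], [439.0, 267.0], [437.0, 317.0]]
[[348.0, 406.0], [348.0, 450.0], [445.0, 406.0], [443.0, 450.0]]
```

View pics/d1.png

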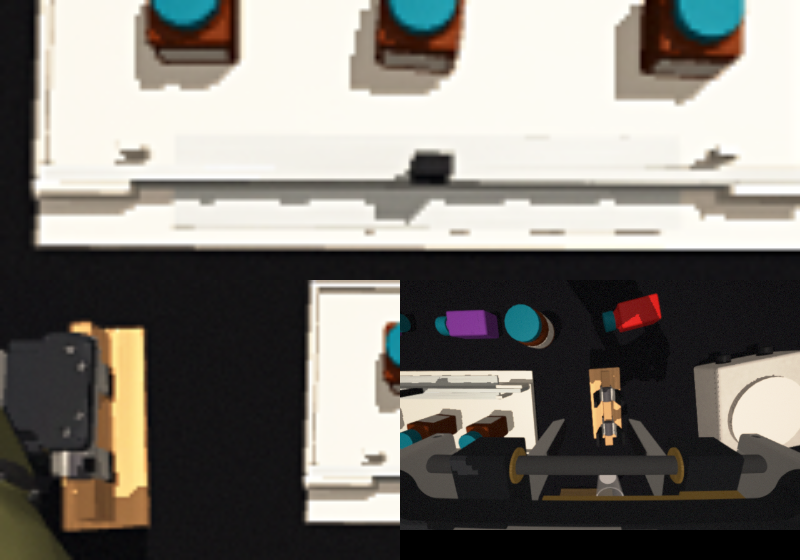

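The bar is seated, its web flush against both ears in the top crop, and all bottles stand. Now the near clip.

Emit:
servo_tool --pt "0.05 -0.7 2.2 0 3.8" --pt "0.05 -0.7 2.2 -4 3.8" --pt "0.05 -0.7 2.2 -9 3.8" --pt "0.05 -0.7 2.2 -13 3.8" --pt "0.05 -0.7 2.2 -14.5 3.8" --pt "0.05 -0.7 2.2 -14.5 3.8" --pt "1 -0.7 2.2 -14.5 3.8" --pt "1 -0.7 2.2 -14.5 3.8" --pt "1 -0.7 2.2 -14.5 3.8" --pt "1 -0.7 2.2 -14.5 3.8" --pt "1 -0.7 2.2 -14.5 3.8" --pt "1 -0.7 2.2 -14.5 3.8" --pt "1 -0.7 2.2 -14.5 3.8" --squeeze 35

```text
time_s: 30.65
ee_pos: [0.4732, 0.3703, 0.2938]
eef_rot: [3.14, 0.004, -3.075]
force: [0.3, -4.2, 14.7]
grip_width: 0.0276
grip_force: 35.0
```

Emit:
servo_tool --pt "1 0 0 1 0" --pt "1 0 0 3 0" --pt "1 0 0 7 0" --pt "1 0 0 12 0" --pt "1 0 -3 14 -10" --pt "1 0 -7 14 -20" --pt "1 0 -11 14 -30" --pt "1 0 -15 14 -40" --pt "1 -0.5 -18 14 -50" --pt "1 -1 -19.9 14 -60" --pt "1 -1 -19.9 14 -70" --pt "1 -1 -19.9 14 -80" --pt "1 -1 -19.9 14 -90" --pt "1 -1 -19.9 14 -94.2" --pt "1 -1 -19.9 14 -94.2" --pt "1 -1 -19.9 14 -94.2" --pt "1 -1 -19.9 14 -94.2"

```text
time_s: 32.78
ee_pos: [0.4627, 0.1713, 0.4317]
eef_rot: [-3.142, -0.0, 1.565]
force: [-0.1, -0.5, -1.0]
grip_width: 0.0271
grip_force: 35.0
```

```bash
python3 - <<'E'
from h import *
o=ctrl.get_obs();print(o['ee_pos'],o['eef_rot'],o['grip_width'],o['force'])
w=snap('wrist'); s=snap('side'); t=snap('top')
u,v=proj(s,[o['ee_pos']-[0,0,.2]])[0].astype(int); print(u,v)
a=cv2.resize(s['image'][v-50:v+50,u-50:u+50],(400,400),interpolation=cv2.INTER_CUBIC)
b=w['image'][0:400,120:520]
cv2.imwrite('pics/e1.png',np.hstack([a,b])[:,:,::-1])
E
```

```text
[0.46272477 0.17129316 0.4316696 ] [-3.14155164e+00 -8.06201635e-05  1.56522380e+00] 0.02710598015483051 [-0.09050306 -0.51289275 -0.96403274]
289 134
```

View pics/e1.png

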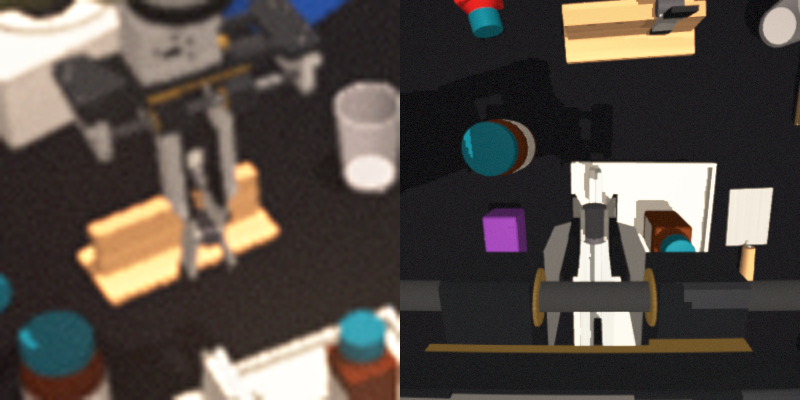

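The clip is held straight with its jaws open. The barrel is at wrist px (315,225).

```bash
python3 - <<'E'
from h import *
w=snap('wrist'); g=w['image']
print(pix2z(w,[(315,206),(315,225),(315,240)],.214).round(4).tolist())
print(g[196:252:4,315].tolist())
print('ear+clip target', proj(w,[[.4633,.171,.055],[.4633+.008,.171,.055],[.4633-.008,.171,.055]]).round(1).tolist())
E
```

```text
[[0.4635, 0.1881, 0.214], [0.4634, 0.1736, 0.214], [0.4633, 0.1619, 0.214]]
[[238, 234, 221], [239, 235, 223], [47, 43, 45], [58, 52, 54], [66, 61, 61], [67, 62, 61], [63, 59, 60], [63, 57, 59], [66, 60, 60], [62, 58, 62], [64, 59, 61], [122, 113, 111], [178, 171, 160], [243, 239, 228]]
ear+clip target [[314.7, 187.7], [321.0, 187.6], [308.5, 187.7]]
```

Emit:
servo_tool --pt "1 0.05 -0.4 -3 0" --pt "1 0.05 -0.4 -6 0" --pt "1 0.05 -0.4 -8.5 0" --pt "1 0.05 -0.4 -10 0" --pt "1 0.05 -0.4 -11 0" --pt "1 0.05 -0.4 -12 0" --pt "1 0.05 -0.4 -12.6 0" --pt "1 0.05 -0.4 -13.1 0" --pt "1 0.05 -0.4 -13.4 0" --pt "1 0.05 -0.4 -13.4 0"

```text
time_s: 34.22
ee_pos: [0.4633, 0.1673, 0.2976]
eef_rot: [-3.142, 0.0, 1.564]
force: [0.9, -0.9, -0.7]
grip_width: 0.0278
grip_force: 35.0
```

Emit:
servo_tool --pt "1 0 0 -0.2 0" --pt "1 0 0 -0.4 0" --pt "1 0 0 -0.6 0" --pt "1 0 0 -0.8 0" --pt "1 0 0 -0.8 0"

```text
time_s: 34.85
ee_pos: [0.4632, 0.1673, 0.2895]
eef_rot: [-3.141, 0.0, 1.564]
force: [0.3, 0.4, -1.4]
grip_width: 0.0274
grip_force: 35.0
```

Emit:
servo_tool --pt "1 0 0 -0.1 0" --pt "1 0 0 -0.2 0" --pt "1 0 0 -0.3 0" --pt "1 0 0 -0.3 0"

```text
time_s: 35.35
ee_pos: [0.4634, 0.1674, 0.2886]
eef_rot: [3.14, -0.001, 1.564]
force: [-9.1, -1.8, 24.3]
grip_width: 0.0274
grip_force: 35.0
```

Emit:
servo_tool --pt "1 0 0 0.2 0" --pt "0.3 0 0 0.2 0" --pt "0.3 0 0 0.2 0" --pt "0.3 0 0 0.2 0" --pt "0.3 0 0 0.2 0" --pt "0.3 0 0 0.2 0" --pt "0.3 0 0 2 0" --pt "0.3 0 0 6 0" --pt "0.3 0 0 12 0" --pt "0.3 0 0 15 0" --pt "0.3 0 0 15 0"

```text
time_s: 36.72
ee_pos: [0.4631, 0.1673, 0.4387]
eef_rot: [3.138, -0.001, 1.564]
force: [-0.6, -0.6, -0.2]
grip_width: 0.0661
grip_force: 0.0
```

```bash
python3 - <<'E'
from h import *
o=ctrl.get_obs();print(o['ee_pos'],o['grip_width'],o['force'])
w=snap('wrist','f1.png')
g=w['image'].astype(int)
print('pred barrel',proj(w,[[.4632,.171+a,.073] for a in(-.012,0,.012)]).round(0).tolist(),'handles',proj(w,[[.4632+b,.171,.122] for b in(-.024,.024)]).round(0).tolist())
for r in range(150,250,5): print(r,g[r,285:350:3].mean(1).astype(int).tolist())
E
```

```text
[0.46314117 0.16728034 0.43866265] 0.06612552160892148 [-0.61275266 -0.56501952 -0.22479076]
pred barrel [[313.0, 196.0], [313.0, 186.0], [313.0, 177.0]] handles [[291.0, 195.0], [335.0, 195.0]]
150 [18, 12, 13, 16, 13, 18, 15, 15, 13, 13, 19, 15, 15, 13, 12, 26, 26, 23, 31, 19, 28, 30]
155 [22, 24, 25, 26, 19, 18, 23, 17, 15, 24, 24, 29, 17, 19, 17, 23, 20, 29, 27, 30, 25, 24]
160 [29, 26, 148, 236, 245, 246, 155, 147, 158, 193, 172, 149, 226, 218, 200, 212, 225, 225, 226, 226, 225, 225]
165 [18, 28, 147, 150, 152, 149, 151, 149, 119, 118, 122, 202, 250, 249, 250, 249, 249, 249, 249, 249, 249, 249]
170 [12, 24, 147, 153, 150, 149, 150, 150, 247, 241, 237, 241, 247, 250, 249, 249, 249, 249, 249, 250, 250, 249]
175 [28, 27, 152, 149, 150, 148, 150, 95, 131, 119, 113, 123, 105, 249, 249, 249, 249, 249, 249, 249, 249, 249]
180 [26, 37, 246, 248, 231, 100, 126, 221, 88, 104, 109, 99, 226, 99, 157, 240, 249, 249, 249, 250, 249, 249]
185 [23, 36, 140, 24, 21, 34, 136, 226, 87, 102, 106, 98, 231, 99, 24, 18, 25, 181, 249, 249, 249, 249]
190 [28, 25, 35, 34, 25, 29, 133, 224, 85, 103, 109, 9
[... 566 characters left out ...]
8, 249, 249, 249, 249]
220 [32, 28, 215, 247, 206, 238, 239, 238, 141, 137, 241, 243, 243, 242, 242, 242, 244, 248, 249, 247, 248, 248]
225 [26, 29, 207, 247, 200, 236, 238, 238, 129, 137, 241, 243, 243, 241, 241, 242, 242, 249, 248, 249, 248, 248]
230 [19, 24, 193, 247, 240, 237, 238, 237, 128, 138, 242, 244, 241, 240, 241, 241, 243, 248, 248, 249, 249, 249]
235 [30, 17, 187, 247, 244, 238, 238, 237, 138, 138, 242, 243, 241, 238, 239, 240, 243, 248, 248, 248, 249, 248]
240 [25, 25, 179, 247, 243, 238, 236, 239, 149, 139, 241, 242, 241, 238, 239, 239, 244, 248, 248, 248, 248, 248]
245 [23, 24, 172, 247, 244, 238, 236, 239, 148, 137, 241, 241, 239, 236, 239, 237, 243, 248, 248, 248, 248, 248]
```

Clip 1 sits at rows 175–198, as predicted for the left ear. Now the second clip.

Emit:
servo_tool --pt "0.05 0 4 0 10" --pt "0.05 1 8 0 20" --pt "0.05 2 12 0 30" --pt "0.05 3 16 0 40" --pt "0.05 5 20 0 50" --pt "0.05 7.5 20.8 0 60" --pt "0.05 7.5 20.8 0 70" --pt "0.05 7.5 20.8 0 80" --pt "0.05 7.5 20.8 0 90" --pt "0.05 7.5 20.8 0 94.2" --pt "0.05 7.5 20.8 0 94.2" --pt "0.05 7.5 20.8 -5 94.2" --pt "0.05 7.5 20.8 -10 94.2" --pt "0.05 7.5 20.8 -13 94.2" --pt "0.05 7.5 20.8 -14.6 94.2" --pt "0.05 7.5 20.8 -14.6 94.2"

```text
time_s: 38.78
ee_pos: [0.5382, 0.3753, 0.2898]
eef_rot: [-3.141, -0.001, -3.076]
force: [-0.2, -1.5, 1.3]
grip_width: 0.0894
grip_force: 0.0
```

Emit:
servo_tool --pt "1 0 0 0 0" --pt "1 0 0 0 0" --pt "1 0 0 0 0" --pt "1 0 0 0 0" --pt "1 0 0 0 0" --pt "1 0 0 0 0" --pt "1 0 0 0 0"

```text
time_s: 39.65
ee_pos: [0.5387, 0.3749, 0.2931]
eef_rot: [-3.141, 0.003, -3.075]
force: [-2.6, -7.7, 17.5]
grip_width: 0.0275
grip_force: 35.0
```

Emit:
servo_tool --pt "1 0 0 1 0" --pt "1 0 0 3 0" --pt "1 0 0 7 0" --pt "1 0 0 12 0" --pt "1 -1 -3 14 0" --pt "1 -1 -8 14 -10" --pt "1 -2 -14 14 -20" --pt "1 -3 -20 14 -30" --pt "1 -4 -26 14 -40" --pt "1 -5 -32 14 -50" --pt "1 -6 -38 14 -60" --pt "1 -7 -44 14 -70" --pt "1 -7.8 -50 14 -80" --pt "1 -7.8 -56 14 -90" --pt "1 -7.8 -60 14 -94.2" --pt "1 -7.8 -61 14 -94.2" --pt "1 -7.8 -61 14 -94.2" --pt "1 -7.8 -61 14 -94.2" --pt "1 -7.8 -61 14 -94.2"

```text
time_s: 42.02
ee_pos: [0.4604, -0.2337, 0.4309]
eef_rot: [3.141, 0.0, 1.566]
force: [-0.3, -0.2, -0.5]
grip_width: 0.0271
grip_force: 35.0
```

```bash
python3 - <<'E'
from h import *
o=ctrl.get_obs();print(o['ee_pos'],o['eef_rot'],o['grip_width'],o['force'])
w=snap('wrist','f2.png'); g=w['image'].astype(int)
for r in range(188,250,4): print(r,g[r,285:350:3].mean(1).astype(int).tolist())
print(pix2z(w,[(313,r) for r in(200,210,220,225,230,240)],.216).round(4).tolist())
print('ear target',proj(w,[[.4607,-.235,.055]]).round(0))
E
```

```text
[ 0.46041555 -0.23373546  0.43094001] [3.14119893e+00 1.22348143e-04 1.56595315e+00] 0.027119382950919545 [-0.32199345 -0.16445746 -0.46083076]
188 [18, 29, 205, 236, 236, 236, 221, 128, 231, 237, 219, 221, 221, 238, 238, 239, 239, 239, 239, 239, 239, 239]
192 [19, 19, 203, 237, 236, 236, 236, 178, 231, 237, 219, 222, 219, 238, 238, 238, 238, 238, 237, 239, 239, 239]
196 [22, 25, 176, 236, 236, 238, 236, 237, 234, 237, 218, 221, 142, 143, 145, 145, 144, 142, 141, 143, 145, 143]
200 [25, 23, 145, 212, 210, 212, 213, 214, 232, 236, 217, 221, 216, 235, 234, 236, 228, 208, 234, 236, 236, 236]
204 [21, 25, 16, 23, 34, 22, 23, 22, 226, 236, 33, 34, 34, 34, 28, 28, 32, 21, 31, 31, 33, 42]
208 [24, 22, 19, 78, 83, 35, 24, 26, 24, 22, 25, 18, 22, 27, 26, 67, 86, 66, 21, 13, 16, 19]
212 [18, 25, 24, 80, 82, 79, 28, 33, 39, 33, 40, 39, 39, 30, 50, 83, 88, 67, 21, 17, 25, 25]
216 [18, 22, 25, 83, 83, 83, 47, 42, 39, 39, 41, 41, 41, 41, 78, 82, 95, 57, 20, 21, 22, 25]
220 [25, 29, 21, 81, 80, 92, 101, 53, 44, 49, 46, 47, 50, 83, 101, 80, 102, 50, 26, 25, 25, 23]
224 [87, 92, 77, 70, 82, 88, 98, 48, 46, 48, 52, 47, 47, 79, 98, 82, 82, 43, 92, 91, 79, 54]
228 [93, 90, 42, 16, 14, 64, 108, 49, 46, 48, 47, 49, 46, 85, 103, 20, 19, 22, 88, 93, 92, 91]
232 [94, 90, 15, 10, 17, 88, 107, 46, 45, 49, 48, 48, 48, 81, 96, 15, 19, 18, 61, 91, 91, 92]
236 [92, 75, 17, 13, 12, 95, 202, 64, 46, 50, 49, 48, 46, 82, 99, 14, 14, 11, 33, 92, 95, 90]
240 [91, 40, 20, 14, 17, 94, 206, 78, 62, 67, 58, 64, 47, 87, 101, 21, 12, 4, 22, 87, 94, 93]
244 [90, 23, 18, 13, 12, 91, 201, 76, 84, 85, 94, 90, 80, 95, 99, 15, 15, 13, 13, 61, 91, 91]
248 [78, 15, 22, 25, 15, 86, 187, 75, 85, 89, 92, 90, 86, 157, 114, 11, 18, 20, 21, 33, 91, 92]
[[0.4598, -0.2119, 0.216], [0.4598, -0.2192, 0.216], [0.4597, -0.2267, 0.216], [0.4597, -0.2305, 0.216], [0.4597, -0.2344, 0.216], [0.4596, -0.2421, 0.216]]
ear target [[314. 188.]]
```

Emit:
servo_tool --pt "1 0 -0.35 -3 0" --pt "1 0 -0.35 -6 0" --pt "1 0 -0.35 -8.5 0" --pt "1 0 -0.35 -10 0" --pt "1 0 -0.35 -11 0" --pt "1 0 -0.35 -12 0" --pt "1 0 -0.35 -12.6 0" --pt "1 0 -0.35 -13.1 0" --pt "1 0 -0.35 -13.5 0" --pt "1 0 -0.35 -13.8 0" --pt "1 0 -0.35 -14 0" --pt "1 0 -0.35 -14 0"

```text
time_s: 43.58
ee_pos: [0.4602, -0.2382, 0.2906]
eef_rot: [-3.141, -0.0, 1.564]
force: [-0.0, 0.7, -0.7]
grip_width: 0.0272
grip_force: 35.0
```

Emit:
servo_tool --pt "1 0 0 -0.1 0" --pt "1 0 0 -0.2 0" --pt "1 0 0 -0.3 0" --pt "1 0 0 -0.3 0"

```text
time_s: 44.08
ee_pos: [0.4603, -0.2382, 0.2881]
eef_rot: [3.141, 0.0, 1.564]
force: [-1.6, 1.2, 4.7]
grip_width: 0.0275
grip_force: 35.0
```

Contact. I'll release, retreat and move clear for a final look.

Emit:
servo_tool --pt "0.3 0 0 0 0" --pt "0.3 0 0 0 0" --pt "0.3 0 0 0 0" --pt "0.3 0 0 0 0" --pt "0.3 0 0 0 0" --pt "0.3 0 0 2 0" --pt "0.3 0 0 6 0" --pt "0.3 0 0 12 0" --pt "0.3 0 0 15 0" --pt "0.3 0 0 15 0" --pt "0.3 0 0 15 0"

```text
time_s: 45.45
ee_pos: [0.4602, -0.2382, 0.4365]
eef_rot: [-3.14, -0.001, 1.564]
force: [-0.6, 0.2, 0.7]
grip_width: 0.0654
grip_force: 0.0
```

```bash
python3 - <<'E'
from h import *
o=ctrl.get_obs();print(o['ee_pos'],o['grip_width'],o['force'])
w=snap('wrist','f3.png'); g=w['image'].astype(int)
print('pred barrel',proj(w,[[.4607,-.235+a,.073] for a in(-.012,0,.012)]).round(0).tolist(),'handles',proj(w,[[.4607+b,-.235,.122] for b in(-.024,.024)]).round(0).tolist())
for r in range(165,220,4): print(r,g[r,285:350:3].mean(1).astype(int).tolist())
E
```

```text
[ 0.46017809 -0.2381739   0.43647874] 0.06536252033029635 [-0.63824737  0.20332599  0.70452668]
pred barrel [[315.0, 197.0], [315.0, 187.0], [315.0, 178.0]] handles [[293.0, 196.0], [338.0, 196.0]]
165 [15, 8, 81, 135, 221, 236, 202, 135, 120, 135, 116, 115, 226, 238, 232, 215, 236, 239, 238, 239, 239, 239]
169 [15, 6, 76, 134, 130, 131, 129, 132, 180, 239, 217, 223, 230, 239, 239, 239, 238, 239, 238, 239, 239, 239]
173 [17, 16, 77, 129, 130, 132, 132, 132, 180, 238, 217, 222, 223, 237, 239, 239, 238, 239, 238, 239, 238, 239]
177 [17, 17, 75, 133, 131, 132, 130, 112, 139, 219, 171, 134, 140, 188, 239, 238, 238, 238, 239, 239, 238, 239]
181 [20, 18, 107, 171, 140, 130, 131, 108, 66, 62, 52, 61, 78, 166, 239, 239, 239, 239, 239, 239, 239, 238]
185 [16, 25, 117, 237, 237, 207, 88, 146, 124, 83, 95, 87, 121, 117, 107, 225, 239, 238, 239, 239, 238, 239]
189 [15, 26, 115, 220, 47, 10, 72, 155, 132, 81, 96, 91, 125, 117, 59, 12, 42, 222, 239, 239, 238, 239]
193 [16, 18, 31, 28, 20, 15, 75, 154, 130, 83, 96, 92, 121, 115, 57, 12, 16, 40, 86, 125, 123, 123]
197 [19, 19, 26, 34, 14, 15, 72, 153, 130, 82, 97, 89, 124, 110, 58, 18, 22, 39, 167, 237, 237, 238]
201 [24, 18, 24, 32, 22, 23, 66, 160, 123, 85, 93, 91, 132, 159, 58, 20, 16, 37, 29, 24, 20, 27]
205 [24, 20, 32, 35, 18, 16, 42, 26, 25, 42, 61, 51, 29, 24, 45, 19, 13, 35, 30, 21, 20, 27]
209 [22, 22, 16, 30, 16, 20, 8, 21, 25, 26, 23, 22, 18, 23, 22, 17, 11, 38, 28, 27, 23, 30]
213 [22, 24, 22, 30, 25, 25, 26, 22, 26, 26, 22, 23, 28, 29, 26, 26, 17, 41, 31, 24, 20, 25]
217 [23, 20, 24, 25, 11, 24, 25, 19, 27, 24, 27, 23, 23, 20, 24, 20, 20, 21, 26, 22, 19, 22]
```

```bash
python3 - <<'E'
from h import *
def teal(im):
    b=im.astype(int); m=((b[:,:,2]-b[:,:,0]>50)&(b[:,:,1]>70)).astype(np.uint8); m[:160]=0;m[230:]=0
    n,l,s,c=cv2.connectedComponentsWithStats(m); return [(c[i].round(1).tolist(),int(s[i,4])) for i in range(1,n) if s[i,4]>30]
t=snap('top','f4.png'); print(teal(t['image'])); print(teal(cv2.imread('pics/t_c.png')[:,:,::-1]))
g=t['image'].astype(int).mean(2)
for a,b in[(270,290),(300,315),(350,365),(382,386)]: print(g[200:232,a:b].mean(1).astype(int).tolist())
print('clip L dark', g[200:222,246:266:1].min(1).astype(int).tolist())
s=snap('side'); print(teal(s['image']))
for y in(.103,-.028,-.185): print(proj(t,[[.556,y,.115]]).round(1),end=' ')
E
```

```text
[([276.4, 177.9], 140), ([324.1, 179.0], 141), ([381.8, 180.3], 136)]
[([276.4, 177.9], 141), ([381.8, 180.3], 136)]
[247, 247, 247, 247, 247, 247, 246, 241, 241, 242, 241, 241, 242, 245, 242, 252, 74, 97, 132, 135, 200, 245, 241, 241, 240, 230, 249, 250, 253, 120, 7, 16]
[248, 248, 248, 248, 248, 248, 249, 240, 241, 239, 238, 238, 237, 237, 239, 248, 81, 85, 131, 133, 206, 246, 239, 239, 243, 223, 224, 251, 253, 167, 4, 16]
[249, 249, 249, 249, 249, 249, 249, 246, 245, 201, 205, 197, 196, 186, 247, 247, 206, 79, 117, 127, 132, 210, 203, 204, 211, 211, 187, 190, 183, 171, 1, 9]
[249, 249, 249, 248, 249, 248, 249, 250, 253, 176, 117, 89, 130, 195, 118, 126, 116, 87, 99, 110, 122, 145, 148, 208, 234, 232, 206, 252, 253, 255, 0, 13]
clip L dark [45, 44, 44, 48, 9, 12, 0, 0, 0, 61, 73, 73, 67, 74, 27, 23, 70, 67, 79, 44, 3, 11]
[([252.6, 169.1], 239), ([274.4, 225.1], 106)]
[[275.9 178.8]] [[324.2 178.8]] [[381.9 178.7]]
```

Bottles haven't moved, the bar's web is at rows 213–216 on both sides, and both clips are in place. Handing in.

```bash
python3 -c "
from station import ctrl
print(ctrl.hand_in())"
```

```text
the job is handed in; nothing more can be done
None
```

I handed the job in with all three bottles upright in the lane, the bar seated against the ears and a clip on each ear; the hand-in returned no verdict, and the right clip sits about 5 mm off its ear's middle (16 mm is allowed).

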